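Put the charged torch back in its kit drawer and push the drawer home

ROBOT

A 6-joint arm with a two-finger parallel gripper is mounted at the origin on a cart in front of the work surface, level with it; the furniture and walls round the work are solid. World frame = base frame: x ahead of the robot, y to its left, z up, the work surface at z = 0. Lengths are in mm, angles in rad, forces in N, time in s.
With the tool pointing down it reaches from about 350 to 875 mm from the base axis. Payload 4.2 kg.
Tool frame: the origin (TCP) lies at the very end of the fingers, on their centre line; the grasp point (between the pads) lies arm.hold_point_z behind it (arm.hold_point_z is the distance from the TCP to the grasp point, in mm); z points along the fingers, y is the direction in which the jaws open and shut (so a half turn about z gives the same grasp; the last joint's range is limited). The gripper opens to 85 mm and grips with 20 to 120 N. Pads are 22 mm wide; open, the fingers measure 114 mm over their backs; the gripper's body (76 mm by 85 mm) begins 54 mm behind the grasp point. The pads swing forward as they close: fully open they stand 13 mm farther back than shut.
Start: joints at [1.36, 0.385, 0.008, 0, -1.194, -0.259], TCP at [282.909, 557.281, 231.312] pointing down, gripper open.
Joint ranges: [-3.14, 3.14], [-1.21, 2.06], [-1.07, 1.41], [-3.16, 2.05], [-2.99, -0.16], [-3.1, 3.1]. Speed limits (rad/s): [2.79, 2.79, 3.14, 3.14, 3.14, 3.14].

INTERFACE

Orientations are given as a unit quaternion [x, y, z, w].
In Python, from bench import arm gives the robot as it stands.
- The arm moves only by the tool step_arm, never from a script. Its argument "series" is a list of rows, each a list of 6 numbers: the shift along the world's x, y, z scaled (see below), then the turn, a rotation vector about the world's x, y, z scaled (see below). A call has 1 to 12 rows; each row is the pose to reach, as a shift and turn from the pose commanded when the call began; what a row does not reach only later rows make up. The controller multiplies each number of a shift by 400 mm and each number of a turn by pi/2 rad. A row lasts 1/12 s, in which the tool goes at most 41.7 mm and 7.16 degrees, less where a joint would pass 70% of its speed; a pose out of reach is approached as far as the arm can. A call with a number of a shift or a turn outside -1 to 1 is refused whole. A call with a gripper value outside its range is refused whole. "jaw" is the opening, from -1 (shut) to 1 (fully open), set as the call begins (left out, the last holds). The fingers move at their own pace and stop on an object; the grip force is fixed at half the most. Time passes only in rows, so rows that repeat a pose let the fingers close. It gives the time, the measured TCP pose, the force and the opening at its end, in the units of the state.
- arm.read_state(): the state, without advancing time (a new reading comes with each control period).
- arm.get_image(name): name is "scene" or "side" or "wrist"; returns a dict with "image" (420x560x3 uint8, red, green, blue), "camera_matrix" (3x3 intrinsics, pixels), "world_from_camera" (4x4, takes a point from camera to world coordinates). Camera axes: x right, y up, looking along -z (the intrinsics and any distortion apply to the point x, -y, -z); pixel columns grow to the right and rows downward; lengths in mm; the calibration is good to about 2 mm. A picture is of the moment at which its call begins. There is no depth.
- arm.job_done(): hands the job in, once; it reports no verdict.
The state is a dict: "clock": time; "joints": joint angles; "joint_vel": joint speeds; "joint_efforts": joint torques, N m; "position": TCP position; "ee_rot": TCP orientation; "contact_force": force on the tool from outside, world axes, zero at the start; "wrist_torque": the same for the moment, N m; "gripper_width": finger opening in mm.
Only numpy, scipy, OpenCV 4.12 (cv2) and the standard library are available. Lean on these libraries where they do the work, as an engineer would, in place of code of your own. Each camera call takes 0.05 s, during which the arm holds its last target.

TASK

Take the torch out of its charging dock and lay it in its cut-out in the open kit drawer, with the blue tail cap in the half that has the wide finger scoops; lay it down gently to the bottom of the cut-out, do not let it drop in. Then push the drawer home, firmly but without slamming or ramming it, until it has gone over the spring catch and sits against its stop (how far its front then stands off the cabinet is different every time). Leave the dropper bottle, the spare objective and the tape roll where they are.

Things in the scene. Friction and masses are not known exactly. Their poses are not given: they have to be found in the camera images.
- torch: small black torch, blue tail cap, 98 mm long, 24 mm thick, 0.07 to 0.12 kg; origin at the centre of its underside as it lies (centre line 12 mm above), y along it from head (-49 mm) to blue tail cap (+49 mm), z up. Flat-sided at both ends, does not roll. Starts lying in the dock, underside 12 mm above the desk
- torch_tail (a point): point on the torch's centre line in the blue tail cap, 38 mm from the torch's middle
- dock: fixed charging dock; origin on the desk under the middle of the docked torch, y along the torch from tail to head, z up. Cheeks and end wall 38 mm high enclose the tail half (y -60 to -2 mm; 64 mm across, gap 28 mm): no room for fingers there. The head half (y 0 to 49 mm) is free on both sides, on a tongue 16 mm wide, 12 mm high. Lift the torch straight up
- cabinet: low grey desktop cabinet with one blue-fronted drawer, fixed, 190 mm wide, 155 mm deep, 66 mm high (81 mm at the red pin); origin on the desk at the middle of its front edge, x into the cabinet (the way the drawer closes), y to the left, z up
- drawer (a joint): how far the drawer is out, m (0.10 to 0.12 at the start). Home lies between 0.003 and 0.026, differently each run. Friction 1.5 N; 16 mm before home the sprung pin meets a hump and resistance jumps to 6 to 10 N; past its crest (7 mm before home) the catch draws the drawer in; home is a hard stop. Let go before the crest, it stays out. Over 33 N on it is ramming
- drawer_front (a point): middle of the outer face of the drawer's blue front, 32 mm above the desk; the front is 176 mm wide and reaches from 6 to 58 mm above the desk, flat; push it here. Axes as the cabinet's
- torch_bed (a point): middle of the bottom of the torch cut-out, 24 mm above the desk, 55 mm behind the front's outer face; axes as the cabinet's, moves with the drawer. The cut-out lies along y, 102 x 28 mm, in foam whose top is 24 mm above its bottom (the torch lies flush). With the torch in place its origin is here and torch_tail at y = -38 mm
- scoop (a point): point on the drawer's torch_bed level 28 mm to the right (-y) of torch_bed: middle of the finger scoops. There (torch_bed y from -60 to +2 mm) the foam is cut away 40 mm to either side of the centre line and 14 mm deeper than the cut-out's bottom, and the torch rests on a tongue 16 mm wide. The other half has no room for fingers
- catch_pin (a joint): height of the red pin of the catch on top of the cabinet, m: 0 (within 0.6 mm) while the drawer is open, up to 0.0045 while the hump passes under it, and standing at 0.001 to 0.002 when the drawer is home. Which place along the cabinet the pin has differs from run to run, and home with it
- dropper_bottle: amber dropper bottle, 33 mm across, 94 mm high, bystander; origin at the centre of its underside
- spare_objective: white and black microscope objective standing up, 27 mm across, 50 mm high, bystander; origin at the centre of its underside
- tape_roll: roll of cream tape lying flat, 68 mm across, 18 mm high, bystander; origin at the centre of its underside
Things that resemble listed ones, but are neither listed nor needed, are in the scene too. Leave any turquoise look-alike of the torch alone.

How it is judged (in metres and radians):
On the way:
1. the torch lies let go in its cut-out, tail in the scooped half, while the drawer is still open (x of torch in the frame of torch_bed between -0.006 and 0.006 m and y of torch in the frame of torch_bed between -0.006 and 0.006 m and z of torch in the frame of torch_bed between -0.005 and 0.005 m and y of torch_tail in the frame of torch_bed below -0.03 m and angle between torch's own z axis and vertical below 0.15 rad and value of joint drawer above 0.05 m and contact force between the fingers and torch below 0.1 N), for 0.2 s.
At the end, for the whole second after the job is handed in: The drawer is home: out less than 30 mm, over the hump, the catch pin resting 0.7 to 3.2 mm up. The torch lies at rest, let go, on the bottom of its cut-out (within 6 mm along and across, 5 mm in height, level within 0.15 rad), its blue tail cap in the scooped half (x of torch in the frame of torch_bed between -0.006 and 0.006 m and y of torch in the frame of torch_bed between -0.006 and 0.006 m and z of torch in the frame of torch_bed between -0.005 and 0.005 m and y of torch_tail in the frame of torch_bed below -0.03 m and angle between torch's own z axis and vertical below 0.15 rad and value of joint drawer below 0.03 m and value of joint catch_pin between 0.0007 and 0.0032 m and contact force between the fingers and torch below 0.1 N and linear speed of torch below 0.02 m/s); the robot touches nothing.
It fails at once if the torch is dropped into the drawer or the drawer is slammed (torch faster than 0.4 m/s in or just over its cut-out) (x of torch in the frame of torch_bed between -0.03 and 0.03 m and y of torch in the frame of torch_bed between -0.05 and 0.05 m and z of torch in the frame of torch_bed between -0.03 and 0.03 m and linear speed of torch above 0.4 m/s).
It fails at once if the drawer or cabinet is rammed with more than 33 N (contact force between any of the arm, the fingers and cabinet above 33 N).
It fails at once if the dropper bottle is moved more than 30 mm (distance of dropper_bottle from where it was at the start of the episode above 0.03 m).
It fails at once if the spare objective is moved more than 30 mm (distance of spare_objective from where it was at the start of the episode above 0.03 m).
It fails at once if the tape roll is moved more than 30 mm (distance of tape_roll from where it was at the start of the episode above 0.03 m).
It also fails if it takes over 72 s, if anything falls off the work surface, if the arm or the gripper's body presses on something with over 40 N, if the wrist force passes 120 N, or if a joint passes its speed limit or range.

## Working session

There is one attempt and no reset: what is moved stays moved. The work goes in short steps, Python scripts to look and compute and a tool call to move; the robot and the scene stay as the last step left them, time stands still between calls to the robot, and variables do not carry over. Pictures are saved under pics/ and viewed, and the job is handed in when it is done.

Besides the shell and the picture viewer there is one more tool, called after "Request:" as a command line: name --pt "numbers of a row" for each row, then --argument value for the rest. step_arm: Moves the arm, as the interface text tells. Shifts and turns lie within -1 to 1; 1 stands for 400 mm of shift or pi/2 rad of turn. Its arguments: {"type":"object","properties":{"series":{"type":"array","items":{"type":"array","items":{"type":"number","minimum":-1,"maximum":1}}},"jaw":{"type":"number"}},"required":["series"]}

```bash
mkdir -p pics; cat > h.py <<'E'
import numpy as np, cv2
from bench import arm
def snap(n,f):
    d=arm.get_image(n); cv2.imwrite(f'pics/{f}.png',d['image'][:,:,::-1]); np.savez(f'pics/{f}.npz',**d); return d
def load(f): return dict(np.load(f'pics/{f}.npz'))
def proj(d,p):
    T=np.linalg.inv(d['world_from_camera']); q=T[:3,:3]@np.asarray(p,float)+T[:3,3]
    v=d['camera_matrix']@np.array([q[0],-q[1],-q[2]]); return v[:2]/v[2]
def ray(d,u,v):
    r=np.linalg.inv(d['camera_matrix'])@np.array([u,v,1.]); T=d['world_from_camera']
    return T[:3,3],T[:3,:3]@np.array([r[0],-r[1],-r[2]])
def onz(d,u,v,z):
    o,r=ray(d,u,v); return o+r*(z-o[2])/r[2]
E
python3 - <<'E'
from h import *
for n in ['scene','side','wrist']:
    d=snap(n,n+'0'); print(n,d.keys(),d['camera_matrix'].tolist(),d['world_from_camera'].round(2).tolist())
s=arm.read_state(); print(s, arm.hold_point_z)
E
```

```text
scene dict_keys(['image', 'camera_matrix', 'world_from_camera']) [[493.4702174172128, 0.0, 279.60901367967836], [0.0, 493.4702174172128, 211.14835618442837], [0.0, 0.0, 1.0]] [[0.49, 0.42, -0.77, -511.97], [-0.87, 0.23, -0.43, -588.02], [-0.0, 0.88, 0.48, 704.52], [0.0, 0.0, 0.0, 1.0]]
side dict_keys(['image', 'camera_matrix', 'world_from_camera']) [[517.0292854236968, 0.0, 277.4623543007325], [0.0, 517.0292854236968, 210.66938167636053], [0.0, 0.0, 1.0]] [[0.81, 0.28, -0.51, -74.39], [-0.58, 0.42, -0.7, -845.22], [0.02, 0.86, 0.5, 675.37], [0.0, 0.0, 0.0, 1.0]]
wrist dict_keys(['image', 'camera_matrix', 'world_from_camera']) [[350.0277274046431, 0.0, 273.10512111562934], [0.0, 350.0277274046431, 208.24391523901883], [0.0, 0.0, 1.0]] [[-0.45, 0.86, 0.24, 342.97], [-0.89, -0.44, -0.12, 526.64], [0.0, -0.27, 0.96, 372.68], [0.0, 0.0, 0.0, 1.0]]
{'clock': 0.15, 'joints': array([ 1.35959063e+00,  3.85363434e-01,  6.94185633e-03, -3.34149382e-04,
       -1.19402880e+00, -2.58607015e-01]), 'joint_vel': array([-0.00201228, -0.00337047,  0.00458945,  0.00246388,  0.00071377,
        0.00120429]), 'joint_efforts': array([-7.40228625e-04, -3.92678297e+01,  1.88582522e+01,  4.18864489e+00,
       -3.41948711e-03, -3.62010070e-06]), 'position': array([282.73624274, 556.89090877, 230.48632452]), 'ee_rot': array([ 9.72521458e-01, -2.32811739e-01, -1.35662181e-04,  8.30472232e-04]), 'contact_force': array([ 0.17513105, -0.04180771,  0.54360959]), 'wrist_torque': array([0.0274178 , 0.04199775, 0.05707095]), 'gripper_width': 85.57088717496816} 18.700000000000003
```

View pics/scene0.png

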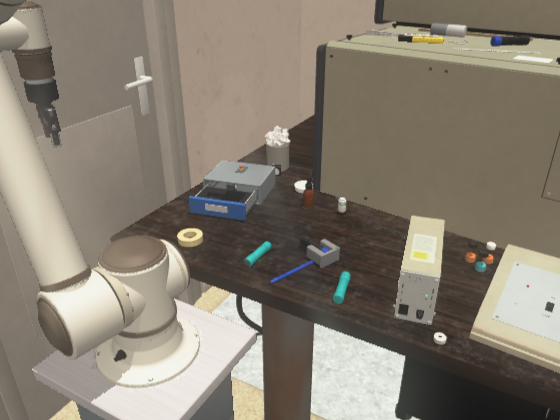

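View pics/side0.png

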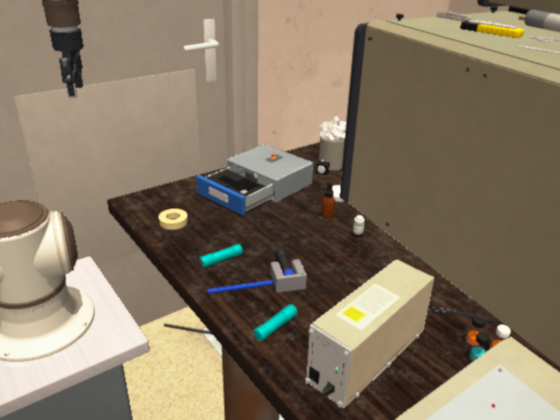

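View pics/wrist0.png

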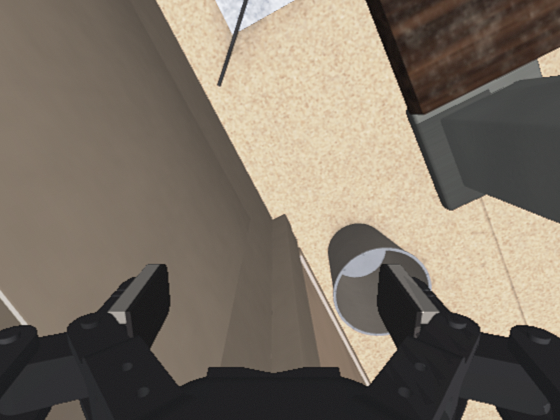

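The dock, with a black and blue torch, is at about (320,252) in scene and (288,272) in side. The cabinet with its open blue drawer is at (235,190) and (255,180). Two turquoise look-alikes lie at (258,253) and (342,287), and a blue pen at (292,271). I'll enlarge these.

```bash
python3 - <<'E'
import cv2,numpy as np
a=cv2.imread('pics/scene0.png');b=cv2.imread('pics/side0.png')
f=lambda i,x,y,w,h,s:cv2.resize(i[y:y+h,x:x+w],None,fx=s,fy=s,interpolation=cv2.INTER_CUBIC)
cv2.imwrite('pics/c1.png',np.vstack([np.hstack([f(a,280,220,80,60,5),f(b,250,240,80,60,5)]),np.hstack([f(a,180,150,107,80,3.74)[:299,:400],f(b,190,135,133,100,3)[:299,:399]][:2]) if 0 else np.hstack([cv2.resize(a[150:225,180:280],(400,300)),cv2.resize(b[140:215,190:315],(400,300))])]))
E
```

```text
(no output)
```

View pics/c1.png

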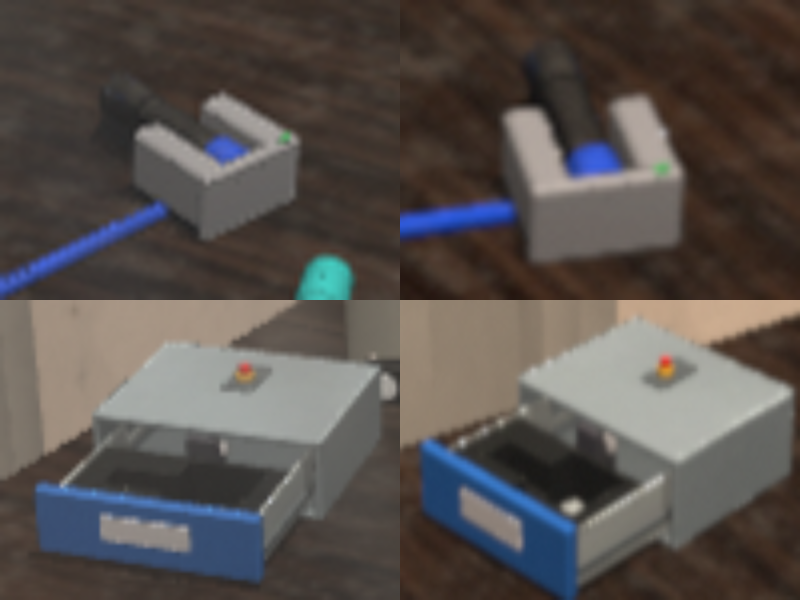

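Confirmed: the black torch with the blue cap sits in the grey dock. Its head, at about (303,240) in scene, points away from the end wall. The turquoise ones are decoys. Next come rough positions from both views.

```bash
cat >> h.py <<'E'
def tri(l):
    A=np.zeros((3,3));b=np.zeros(3)
    for d,u,v in l:
        o,r=ray(d,u,v); r=r/np.linalg.norm(r); P=np.eye(3)-np.outer(r,r); A+=P; b+=P@o
    return np.linalg.solve(A,b)
E
python3 - <<'E'
from h import *
a=load('scene0');b=load('side0')
S=lambda x,y:(280+x/5,220+y/5); T=lambda x,y:(250+x/5,240+y/5)
for n,p,q in [('tailL',(207,180),(530,190)),('tailR',(296,143),(682,175))]:
    u=S(*p); v=T(q[0]-400,q[1]); print(n,tri([(a,*u),(b,*v)]).round(1), onz(a,*u,38).round(1),onz(b,*v,38).round(1))
# drawer front top corners z=58 ; cabinet
S=lambda x,y:(180+x/4,150+(y-300)/4); T=lambda x,y:(190+(x-400)*125/400,140+(y-300)/4)
for n,z,p,q in [('frTL',58,(38,487),(423,443)),('frTR',58,(265,517),(577,523)),('frBR',6,(262,578),(574,598)),('cabTL',66,(95,415),(520,380)),('cabTR',66,(322,443),(673,460)),('cabBackR',66,(380,368),(793,395)),('cabBL',66,(165,343),(640,318)),('pin',81,(245,368),(665,360))]:
    u=S(*p); v=T(*q); print(n,tri([(a,*u),(b,*v)]).round(1), onz(a,*u,z).round(1),onz(b,*v,z).round(1))
for n,z,u,v in [('tape',9,(190,238),(173,218)),('bottle',0,(309,204),(328,216)),('obj',0,(342,212),(358,236)),('headtip',24,(301,238),(281,253))]:
    print(n,onz(a,*u,z).round(1),onz(b,*v,z).round(1))
E
```

```text
tailL [ 419.6 -178.    34. ] [ 411.4 -182.3   38. ] [ 418.3 -179.8   38. ]
tailR [ 481.7 -198.8   27.6] [ 463.1 -206.8   38. ] [ 475.1 -206.2   38. ]
frTL [489.  283.   53.1] [478.5 273.8  58. ] [486.4 277.5  58. ]
frTR [533.2 113.5  53.4] [519.3 103.5  58. ] [533.3 113.2  58. ]
frBR [5.324e+02 1.173e+02 1.000e-01] [521.1 109.3   6. ] [528.8 111.4   6. ]
cabTL [604.2 317.6  57.4] [586.2 302.8  66. ] [596.9 304.8  66. ]
cabTR [634.6 126.8  65.3] [628.7 122.7  66. ] [637.1 130.2  66. ]
cabBackR [794.4 167.9  56.7] [773.2 155.4  66. ] [783.1 154.7  66. ]
cabBL [767.  366.4  49.9] [731.4 339.6  66. ] [748.3 339.4  66. ]
pin [710.6 245.8  73.3] [690.8 232.   81. ] [704.  236.6  81. ]
tape [358.2 181.7   9. ] [369.5 190.4   9. ]
bottle [707.5  -2.8   0. ] [708.7  -4.6   0. ]
obj [ 709.1 -112.     0. ] [ 707.6 -116.9    0. ]
headtip [482.1 -90.5  24. ] [490.2 -98.7  24. ]
```

Request:
step_arm --pt "0.05 -0.08 0.12 0 0 -0.05" --pt "0.1 -0.18 0.15 0 0 -0.12" --pt "0.13 -0.28 0.15 0 0 -0.2" --pt "0.16 -0.38 0.15 0 0 -0.28" --pt "0.19 -0.48 0.15 0 0 -0.36" --pt "0.21 -0.58 0.15 0 0 -0.44" --pt "0.23 -0.68 0.15 0 0 -0.47" --pt "0.25 -0.78 0.15 0 0 -0.47" --pt "0.25 -0.85 0.15 0 0 -0.47"

```text
clock: 0.9
position: [382.8, 218.3, 291.1]
ee_rot: [0.823, -0.568, 0.0, 0.0]
contact_force: [1.9, 0.3, 0.3]
gripper_width: 85.6
```

Request:
step_arm --pt "0.02 -0.1 0 0 0 -0.08" --pt "0.05 -0.2 0 0 0 -0.16" --pt "0.08 -0.3 0 0 0 -0.24" --pt "0.11 -0.4 -0.04 0 0 -0.32" --pt "0.14 -0.5 -0.08 0 0 -0.4" --pt "0.17 -0.6 -0.14 0 0 -0.47" --pt "0.2 -0.7 -0.2 0 0 -0.47" --pt "0.22 -0.78 -0.26 0 0 -0.47" --pt "0.24 -0.84 -0.28 0 0 -0.47" --pt "0.24 -0.84 -0.28 0 0 -0.47" --pt "0.24 -0.84 -0.28 0 0 -0.47"

```text
clock: 1.82
position: [477.8, -117.5, 177.5]
ee_rot: [-0.561, 0.828, 0.001, -0.002]
contact_force: [-0.3, 0.1, 0.4]
gripper_width: 85.1
```

```bash
python3 - <<'E'
from h import *
d=snap('wrist','w1'); s=arm.read_state(); print(s['clock'],s['position'],s['ee_rot'],s['joints'],s['contact_force'])
E
```

```text
1.8667 [ 478.36974254 -116.35896859  178.70599656] [-5.61825033e-01  8.27255670e-01  4.05310290e-04 -7.23926742e-04] [ 9.19620058e-02  2.08832516e-01 -3.87304616e-01 -1.15500916e-05
 -9.76318500e-01 -4.69570829e-01] [-0.42729881 -0.55367829  0.53911875]
```

View pics/w1.png

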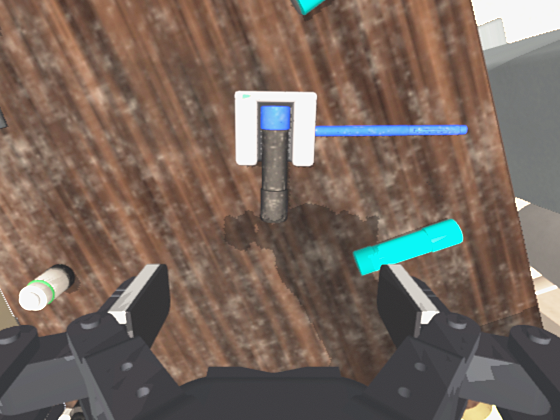

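The wrist view shows the dock at (236–317, 92–166), the torch's blue cap at (276,117) and its head at (273,220). One decoy is at (410,246) and the pen at (390,130).

```bash
python3 - <<'E'
from h import *
d=load('w1'); im=d['image'][:,:,::-1].copy(); hsv=cv2.cvtColor(im,cv2.COLOR_BGR2HSV)
m=((hsv[:,:,1]<40)&(hsv[:,:,2]>170)).astype(np.uint8); m[:80]=0;m[180:]=0;m[:,:220]=0;m[:,330:]=0
r=cv2.minAreaRect(cv2.findNonZero(m)); print(r)
c=cv2.boxPoints(r); P=np.array([onz(d,u,v,38) for u,v in c]); print(P.round(1))
print([np.linalg.norm(P[i]-P[(i+1)%4]).round(1) for i in range(4)])
b=((hsv[:,:,0]>105)&(hsv[:,:,0]<125)&(hsv[:,:,1]>150)).astype(np.uint8); b[:95]=0;b[140:]=0;b[:,:255]=0;b[:,296:]=0
rb=cv2.boundingRect(b);print('blue',rb, onz(d,rb[0]+rb[2]/2,rb[1]+rb[3]/2,36))
# torch dark rows
g=hsv[:,:,2]
for v in range(170,235,5):
    print(v,g[v,245:305:3])
E
```

```text
((274.4966125488281, 127.69293212890625), (82.12771606445312, 73.88336944580078), 1.0050859451293945)
[[ 496.3 -153.5   38. ]
 [ 472.8 -205.    38. ]
 [ 414.8 -180.8   38. ]
 [ 435.1 -127.7   38. ]]
[np.float64(56.7), np.float64(62.8), np.float64(56.8), np.float64(66.4)]
blue (261, 106, 29, 24) [ 450.99977082 -174.00630459   36.        ]
170 [173 168 147 123 116 117  68 108 134 136 137 131 117  78  63 104 128 140
 137 120]
175 [135 151 154 135 118 121  68 108 127 138 135 131 118  80  63 104 114 130
 125 119]
180 [134 135 158 158 154 160  66 130 129 139 133 128 118  83  73 104 111 117
 116 117]
185 [141 142 143 155 148 126  85 104 132 128 134 130 111 109  73 106 103 120
 122 112]
190 [147 144 133 147 157 100  73  82  95 118 151 169  91  62  54  85 103 115
 115 110]
195 [147 138 137 125 152 104  82 119 143 137 151 118 160  85  59  94  98  90
 104 138]
200 [163 159 139 126 132 108  86 137 175 182 188 167 134  82  55  99  95  86
  98 112]
205 [142 150 135 121 130 101  83 149 173 172 153 140 111  80  61  79 105  97
  80  74]
210 [103 106 134 118 117  85 101 118 136 157 135 125 104  91  67  76  74  82
  84  66]
215 [ 77  80  97 106 119  65 123 116 134 135 135 132  94  91  64  81  78  78
  71  60]
220 [ 86  75  89  98  90  83  73  89 104 105 117  89  97  62  93  81  80  75
  73  63]
225 [ 83  81  76 119 109  90  85  77  85  94  88  85  96  96  91  86  72  73
  70  73]
230 [ 82  85  83 100 111 104  93  85  77  90  98  95  87  84  95  94  81  80
  74  72]
```

```bash
python3 - <<'E'
from h import *
d=load('w1')
for n,u,v,z in [('axis200',274.5,200,24),('axis175',275.5,175,24),('headend',273,221,24),('decA',362,265,12),('decB',460,232,12),('decC',300,0,12),('pen0',320,131,4),('pen1',465,129,4),('obj',63,278,0),('cabshadow',380,220,0)]:
    p=onz(d,u,v,z); q=p[:2]-[467,-137.6]; dr=np.array([.386,.922]); print(n,p.round(1),'docky',(q@dr).round(1),'dockx',(q@[.922,-.386]).round(1))
a=load('scene0');b=load('side0')
for n,u,v in [('A',(258,253),(222,255)),('C',(342,287),(276,322))]: print(n,onz(a,*u,12).round(0),onz(b,*v,12).round(0))
E
```

```text
axis200 [ 477.3 -109.7   24. ] docky 29.7 dockx -1.3
axis175 [ 468.4 -129.8   24. ] docky 7.7 dockx -1.7
headend [485.7 -92.3  24. ] docky 49.0 dockx -0.3
decA [424.2 -15.9  12. ] docky 95.7 dockx -86.4
decB [328.9 -13.8  12. ] docky 60.9 dockx -175.1
decC [ 400.1 -249.6   12. ] docky -129.1 dockx -18.5
pen0 [ 418.5 -148.4    4. ] docky -28.6 dockx -40.6
pen1 [ 298.8 -102.4    4. ] docky -32.5 dockx -168.6
obj [ 706.  -107.7    0. ] docky 119.8 dockx 208.8
cabshadow [392.7 -47.9   0. ] docky 54.1 dockx -103.1
A [381. -19.  12.] [387. -18.  12.]
C [ 354. -262.   12.] [ 361. -261.   12.]
```

Request:
step_arm --pt "-0.003 0.008 -0.08 0 0 -0.012" --pt "-0.006 0.016 -0.16 0 0 -0.012" --pt "-0.006 0.016 -0.24 0 0 -0.012" --pt "-0.006 0.016 -0.3 0 0 -0.012" --pt "-0.006 0.016 -0.33 0 0 -0.012" --pt "-0.006 0.016 -0.33 0 0 -0.012" --pt "-0.006 0.016 -0.33 0 0 -0.012" --jaw 0.3

```text
clock: 2.45
position: [476.9, -108.0, 48.1]
ee_rot: [-0.556, 0.831, -0.0, 0.0]
contact_force: [-0.3, -1.3, -0.2]
gripper_width: 55.6
```

```bash
python3 - <<'E'
from h import *
d=snap('wrist','w2'); s=arm.read_state(); print(s['clock'],s['position'],s['gripper_width'],s['contact_force'])
E
```

```text
2.5 [ 477.53157536 -108.20552998   48.77308266] 55.754549036743825 [0.34522222 0.0867414  0.91288915]
```

View pics/w2.png

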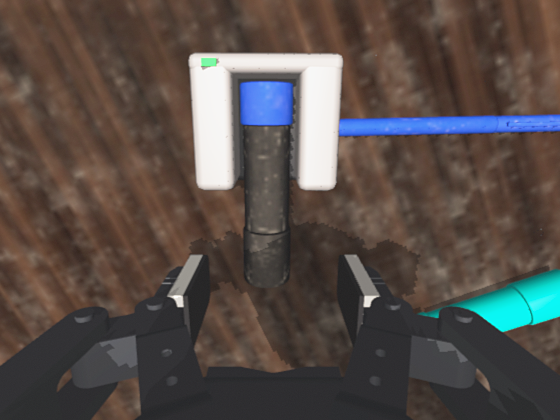

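```bash
python3 - <<'E'
from h import *
d=load('w2')
dr=np.array([.386,.922])
for n,u,v,z in [('headend',266.5,286,24),('ax',267,240,24),('ax',267,180,24),('tail',266.5,95,30),('c',192,55,38),('c',342,55,38),('c',336,189,38),('c',199,189,38),('tcp?',274,270,48)]:
    p=onz(d,u,v,z); q=p[:2]-[467,-137.6];  print(n,p.round(1),'docky',(q@dr).round(1),'dockx',(q@[.922,-.386]).round(1))
T=d['world_from_camera']; print(T[:3,3], proj(d,[477.5,-108.2,48.8]))
s=arm.read_state(); print(s['position'])
E
```

```text
headend [486.7 -89.5  24. ] docky 52.0 dockx -0.4
ax [ 476.5 -113.2   24. ] docky 26.2 dockx -0.6
ax [ 464.6 -141.7   24. ] docky -4.7 dockx -0.6
tail [ 449.7 -177.6   30. ] docky -43.6 dockx -0.5
c [ 471.5 -202.9   38. ] docky -58.4 dockx 29.3
c [ 415.7 -179.8   38. ] docky -58.7 dockx -31.0
c [ 436.5 -128.7   38. ] docky -3.6 dockx -31.6
c [ 492.9 -152.    38. ] docky -3.3 dockx 29.4
tcp? [ 475.2 -107.2   48. ] docky 31.2 dockx -4.1
[ 449.4000657  -170.87819518  190.39849316] [268.41486863 270.71471432]
[ 477.53157536 -108.20552998   48.77308266]
```

Request:
step_arm --pt "0.003 -0.006 -0.03 0 0 0" --pt "0.003 -0.006 -0.06 0 0 0" --pt "0.003 -0.006 -0.085 0 0 0" --pt "0.003 -0.006 -0.1 0 0 0" --pt "0.003 -0.006 -0.104 0 0 0" --pt "0.003 -0.006 -0.104 0 0 0" --pt "0.003 -0.006 -0.104 0 0 0"

```text
clock: 3.08
position: [478.3, -111.5, 6.7]
ee_rot: [-0.555, 0.832, -0.001, 0.001]
contact_force: [0.5, -0.3, 0.2]
gripper_width: 55.4
```

Request:
step_arm --pt "0 0 0 0 0 0" --pt "0 0 0 0 0 0" --pt "0 0 0 0 0 0" --pt "0 0 0 0 0 0" --pt "0 0 0 0 0 0" --pt "0 0 0 0 0 0" --pt "0 0 0 0 0 0" --pt "0 0 0 0 0 0" --jaw -1

```text
clock: 3.75
position: [478.2, -111.6, 6.4]
ee_rot: [-0.555, 0.832, -0.0, 0.001]
contact_force: [-1.4, 0.8, 6.1]
gripper_width: 23.1
```

Request:
step_arm --pt "0 0 0.02 0 0 0" --pt "0 0 0.05 0 0 0" --pt "0 0 0.09 0 0 0" --pt "0 0 0.13 0 0 0" --pt "0 0 0.18 0 0 0" --pt "0 0 0.22 0 0 0" --pt "0 0 0.25 0 0 0" --pt "0 0 0.25 0 0 0" --pt "0 0 0.25 0 0 0"

```text
clock: 4.5
position: [477.2, -111.6, 105.9]
ee_rot: [-0.555, 0.832, 0.0, 0.0]
contact_force: [-0.3, 0.2, -2.0]
gripper_width: 22.8
```

```bash
python3 - <<'E'
from h import *
d=snap('wrist','w3'); s=arm.read_state(); print(s['clock'],s['position'],s['gripper_width'],s['contact_force'],s['joints'])
E
```

```text
4.55 [ 476.65013592 -111.59501412  105.16145265] 23.29382261813601 [-0.38936444 -0.1020927  -1.87907423] [ 1.02192641e-01  2.95866529e-01 -4.88691924e-01 -7.66828268e-04
 -7.87412370e-01 -4.96641443e-01]
```

View pics/w3.png

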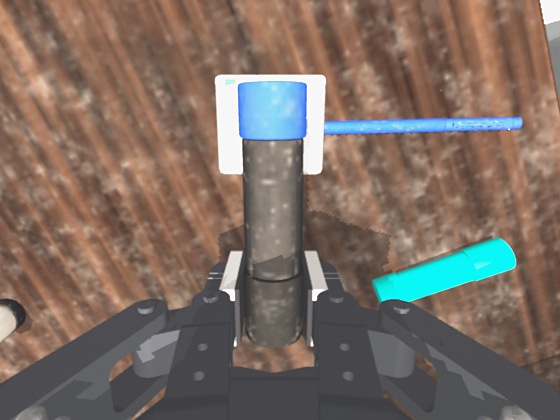

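Gripped: the wrist view shows the torch held near its head, tail cap at (272,110), clear of the dock. The head-end grip doesn't fit the scoops, so I'll set it on the open desk in drawer orientation and regrasp by the tail half.

Request:
step_arm --pt "0.01 0.02 0 0 0 0.03" --pt "0.025 0.06 0 0 0 0.09" --pt "0.05 0.11 0 0 0 0.15" --pt "0.08 0.17 0 0 0 0.21" --pt "0.11 0.23 -0.02 0 0 0.27" --pt "0.13 0.29 -0.05 0 0 0.33" --pt "0.15 0.33 -0.09 0 0 0.39" --pt "0.158 0.354 -0.13 0 0 0.413" --pt "0.158 0.354 -0.16 0 0 0.413" --pt "0.158 0.354 -0.18 0 0 0.413" --pt "0.158 0.354 -0.18 0 0 0.413" --pt "0.158 0.354 -0.18 0 0 0.413"

```text
clock: 5.55
position: [540.0, 29.4, 32.8]
ee_rot: [0.791, -0.612, -0.001, 0.001]
contact_force: [0.1, 0.2, -0.7]
gripper_width: 23.2
```

```bash
python3 - <<'E'
from h import *
d=snap('wrist','w4'); s=arm.read_state(); print(s['clock'],s['position'],s['ee_rot'],s['gripper_width'],s['contact_force'],s['joints'])
E
```

```text
5.6 [540.58329134  29.52846144  33.62770394] [ 7.90936999e-01 -6.11897523e-01 -8.45600213e-05  2.78809755e-04] 23.156993490115514 [ 0.0398007  -0.30859532 -0.78989228] [ 3.54286356e-01  4.73110321e-01 -4.33546529e-01  2.46126060e-04
 -6.64702069e-01 -1.00598769e-01]
```

View pics/w4.png

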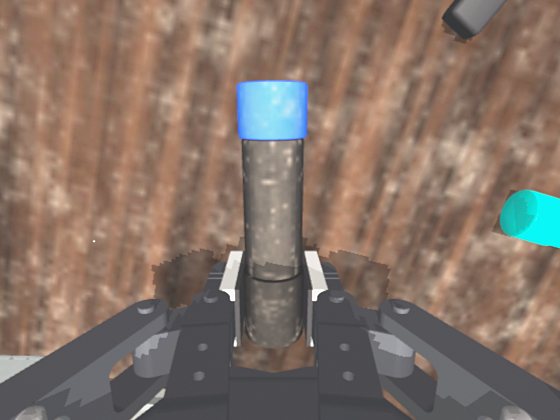

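The spot below is clear, so I'll lower the torch.

Request:
step_arm --pt "0 0 -0.02 0 0 0" --pt "0 0 -0.04 0 0 0" --pt "0 0 -0.06 0 0 0" --pt "0 0 -0.07 0 0 0" --pt "0 0 -0.076 0 0 0" --pt "0 0 -0.078 0 0 0" --pt "0 0 -0.078 0 0 0" --pt "0 0 -0.078 0 0 0"

```text
clock: 6.27
position: [540.9, 30.0, 2.7]
ee_rot: [0.791, -0.612, 0.0, -0.0]
contact_force: [0.2, 0.2, -1.2]
gripper_width: 23.1
```

Request:
step_arm --pt "0 0 0 0 0 0" --pt "0 0 0 0 0 0" --pt "0 0 0 0 0 0" --pt "0 0 0 0 0 0" --pt "0 0 0 0 0 0" --pt "0 0 0 0 0 0" --jaw 0.2

```text
clock: 6.77
position: [540.7, 30.0, 2.7]
ee_rot: [0.791, -0.612, 0.0, -0.0]
contact_force: [-0.1, -0.2, -0.1]
gripper_width: 51.3
```

Request:
step_arm --pt "0 0 0.03 0 0 0" --pt "0 0 0.08 0 0 0" --pt "0 0 0.13 0 0 0" --pt "0 0 0.16 0 0 0" --pt "0 0 0.16 0 0 0" --pt "0 0 0.16 0 0 0"

```text
clock: 7.27
position: [540.9, 30.1, 67.0]
ee_rot: [0.791, -0.612, 0.0, -0.001]
contact_force: [0.1, -0.6, -0.4]
gripper_width: 51.5
```

```bash
python3 - <<'E'
from h import *
d=snap('wrist','w5'); s=arm.read_state(); print(s['clock'],s['position'],s['ee_rot'],s['gripper_width'],s['contact_force'],s['joints'])
E
```

```text
7.3167 [540.18011689  29.8670988   66.07629062] [ 7.90960730e-01 -6.11866818e-01 -3.06069603e-04  1.64124285e-04] 51.333950282629765 [-0.68311634  0.58981041 -0.91279208] [ 3.54884722e-01  4.24642141e-01 -4.06195050e-01 -5.12504842e-04
 -7.40561606e-01 -1.00547374e-01]
```

View pics/w5.png

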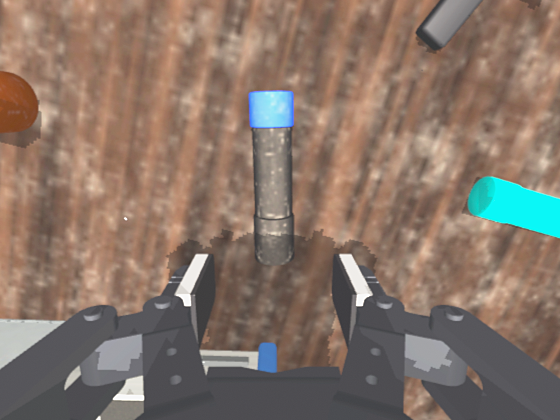

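The torch lies straight on the desk, blue cap at (271,108), head end at (273,262). The drawer's corner shows at (267,358).

```bash
python3 - <<'E'
from h import *
d=load('w5'); im=d['image'][:,:,::-1]; hsv=cv2.cvtColor(im,cv2.COLOR_BGR2HSV)
b=((hsv[:,:,0]>100)&(hsv[:,:,0]<125)&(hsv[:,:,1]>120)).astype(np.uint8); b[140:]=0;b[:,:230]=0;b[:,320:]=0
r=cv2.boundingRect(b);print(r)
t=onz(d,r[0]+r[2]/2,r[1]+1,14); h=onz(d,273.5,262,14)
print('tail',t,'head',h,np.linalg.norm(t-h)); D=(t-h)/np.linalg.norm(t-h); c=(t+h)/2
print('c',c,'dir',np.degrees(np.arctan2(D[1],D[0])),'grasp',c+28*D)
E
```

```text
(249, 91, 45, 37)
tail [559.98244189 -44.13365783  14.        ] head [534.29342801  50.32572137  14.        ] 97.89024339676503
c [547.13793495   3.09603177  14.        ] dir -74.78589700146425 grasp [554.48588265 -23.92262224  14.        ]
```

Request:
step_arm --pt "0.012 -0.045 0 0 0 0" --pt "0.024 -0.09 0 0 0 0" --pt "0.035 -0.135 0 0 0 0" --pt "0.035 -0.135 -0.05 0 0 0" --pt "0.035 -0.135 -0.1 0 0 0" --pt "0.035 -0.135 -0.14 0 0 0" --pt "0.035 -0.135 -0.155 0 0 0" --pt "0.035 -0.135 -0.16 0 0 0" --pt "0.035 -0.135 -0.16 0 0 0" --pt "0.035 -0.135 -0.16 0 0 0"

```text
clock: 8.15
position: [555.1, -23.9, 2.9]
ee_rot: [0.791, -0.612, 0.0, -0.0]
contact_force: [0.7, 0.7, 0.6]
gripper_width: 51.6
```

Request:
step_arm --pt "0 0 0 0 0 0" --pt "0 0 0 0 0 0" --pt "0 0 0 0 0 0" --pt "0 0 0 0 0 0" --pt "0 0 0 0 0 0" --pt "0 0 0 0 0 0" --pt "0 0 0 0 0 0" --pt "0 0 0 0 0 0" --jaw -1

```text
clock: 8.82
position: [555.4, -23.8, 3.7]
ee_rot: [0.791, -0.611, 0.001, -0.001]
contact_force: [-0.4, 1.1, 6.2]
gripper_width: 22.4
```

Request:
step_arm --pt "0 0 0.02 0 0 0" --pt "0 0 0.06 0 0 0" --pt "0 0 0.12 0 0 0" --pt "0 0 0.2 0 0 0" --pt "0 0 0.28 0 0 0" --pt "0 0 0.36 0 0 0" --pt "0 0 0.42 0 0 0" --pt "0 0 0.45 0 0 0" --pt "0 0 0.45 0 0 0" --pt "0 0 0.45 0 0 0"

```text
clock: 9.65
position: [554.2, -24.0, 182.6]
ee_rot: [0.791, -0.612, -0.0, -0.0]
contact_force: [0.5, -1.1, -2.1]
gripper_width: 22.2
```

```bash
python3 - <<'E'
from h import *
d=snap('wrist','w6'); s=arm.read_state(); print(s['clock'],s['position'],s['ee_rot'],s['gripper_width'],s['contact_force'],s['joints'])
E
```

```text
9.7 [553.57179592 -24.08825034 181.43403447] [ 7.90909489e-01 -6.11932132e-01 -9.75434448e-04  5.42474004e-04] 21.9998144940469 [-0.07450415 -0.45877936 -2.13534604] [ 2.48579036e-01  3.07963645e-01 -2.39762282e-01 -1.01585892e-03
 -1.02512708e+00  5.74201839e-03]
```

View pics/w6.png

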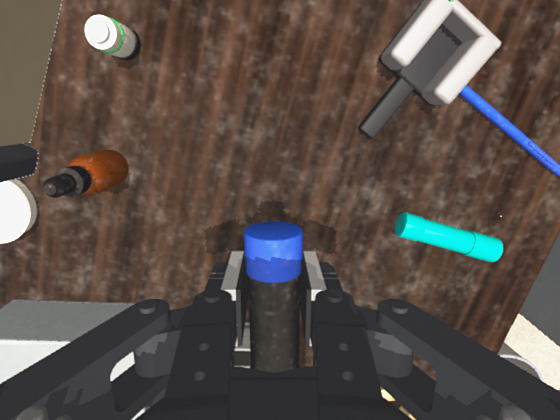

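The wrist view shows the torch held by its tail half, cap at (272,250). Next I'll swing past the drawer so the wrist camera looks down on it.

Request:
step_arm --pt "0 0.03 0 0 0 0" --pt "0 0.1 0 0 0 0" --pt "0 0.18 0 0 0 0" --pt "0 0.27 0 0 0 0" --pt "0 0.36 0 0 0 0" --pt "-0.01 0.45 0 0 0 0" --pt "-0.02 0.54 0 0 0 0" --pt "-0.03 0.63 0 0 0 0" --pt "-0.03 0.72 0 0 0 0" --pt "-0.033 0.78 0 0 0 0" --pt "-0.033 0.81 0 0 0 0" --pt "-0.033 0.81 0 0 0 0"

```text
clock: 10.7
position: [540.5, 302.5, 180.2]
ee_rot: [0.792, -0.61, -0.0, 0.001]
contact_force: [-0.1, -0.4, -0.0]
gripper_width: 22.3
```

Request:
step_arm --pt "0 0 0 0 0 0" --pt "0 0 0 0 0 0" --pt "0 0 0 0 0 0"

```text
clock: 10.95
position: [541.3, 298.7, 182.1]
ee_rot: [0.791, -0.612, -0.0, 0.001]
contact_force: [0.2, -1.1, -1.8]
gripper_width: 22.5
```

```bash
python3 - <<'E'
from h import *
d=snap('wrist','w7'); s=arm.read_state(); print(s['clock'],s['position'],s['ee_rot'],s['gripper_width'],s['contact_force'],s['joints'])
E
```

```text
11.0 [541.48760374 298.65463826 182.3514017 ] [ 7.90587920e-01 -6.12348428e-01 -7.56461237e-05  3.71593612e-04] 21.68729436264874 [ 0.47060018  0.1057128  -2.41288291] [ 7.65387835e-01  4.10523720e-01 -7.94645772e-02 -4.67591183e-05
 -1.08156534e+00 -5.12624966e-01]
```

View pics/w7.png

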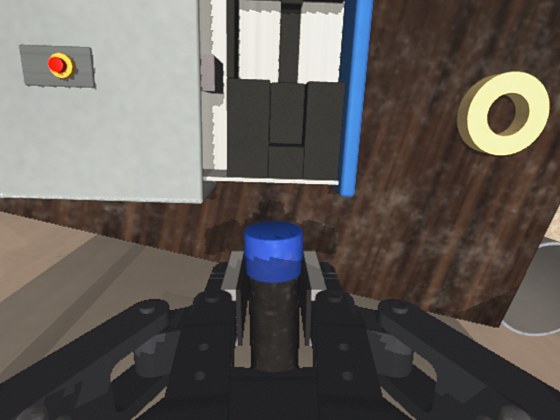

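The drawer is partly in view: blue front at (355,95), cut-out at (287,110), scoops at the top edge, red pin at (57,65), tape at (505,112). I'll back off to see all of it.

Request:
step_arm --pt "-0.01 0.03 0.03 0 0 0" --pt "-0.02 0.07 0.06 0 0 0" --pt "-0.03 0.11 0.1 0 0 0" --pt "-0.04 0.14 0.12 0 0 0" --pt "-0.04 0.145 0.12 0 0 0" --pt "-0.04 0.145 0.12 0 0 0" --pt "-0.04 0.145 0.12 0 0 0" --pt "-0.04 0.145 0.12 0 0 0"

```text
clock: 11.67
position: [525.2, 356.7, 229.4]
ee_rot: [0.791, -0.612, -0.0, 0.001]
contact_force: [-0.1, -0.6, -2.4]
gripper_width: 22.2
```

```bash
python3 - <<'E'
from h import *
d=snap('wrist','w8'); s=arm.read_state(); print(s['clock'],s['position'],s['ee_rot'],s['contact_force'])
print(proj(d,s['position']))
cv2.imwrite('pics/w8c.png',cv2.resize(d['image'][60:260,160:420,::-1],None,fx=3,fy=3,interpolation=cv2.INTER_CUBIC))
E
```

```text
11.7167 [525.30808064 356.83872038 229.48361967] [ 7.90779157e-01 -6.12100624e-01 -1.56436867e-04  1.06164497e-03] [-0.36997347  0.27600742 -1.0594708 ]
[270.42554167 268.28614827]
```

View pics/w8.png

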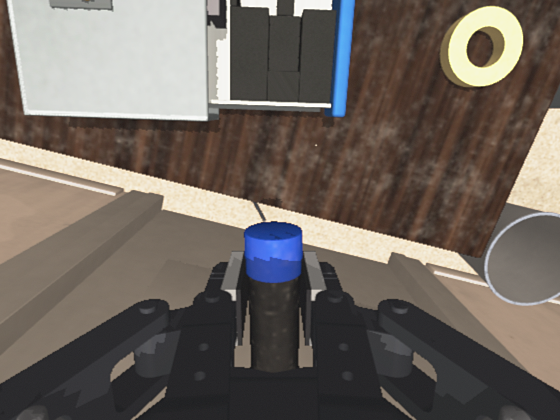

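View pics/w8c.png

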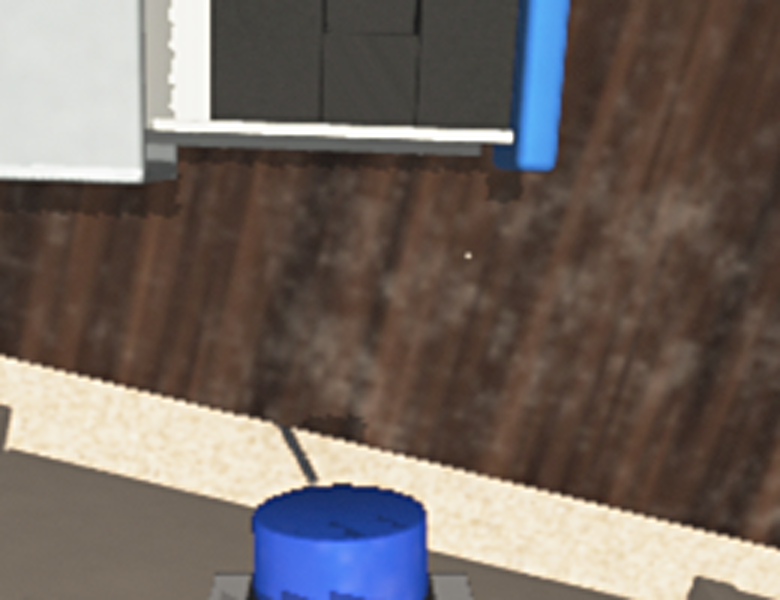

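I moved the wrong way: the drawer slid up out of the picture. Coming back toward it.

Request:
step_arm --pt "0.01 -0.03 0 0 0 0" --pt "0.025 -0.09 0 0 0 0" --pt "0.045 -0.16 0 0 0 0" --pt "0.06 -0.22 0 0 0 0" --pt "0.07 -0.26 0 0 0 0" --pt "0.073 -0.275 0 0 0 0" --pt "0.073 -0.275 0 0 0 0" --pt "0.073 -0.275 0 0 0 0" --pt "0.073 -0.275 0 0 0 0"

```text
clock: 12.47
position: [554.6, 248.5, 230.4]
ee_rot: [0.791, -0.612, -0.0, -0.0]
contact_force: [-0.3, 0.5, -0.3]
gripper_width: 22.2
```

```bash
python3 - <<'E'
from h import *
d=snap('wrist','w9'); s=arm.read_state(); print(s['clock'],s['position'],s['ee_rot'],s['contact_force'])
print(proj(d,s['position']))
cv2.imwrite('pics/w9c.png',cv2.resize(d['image'][30:230,160:420,::-1],None,fx=3,fy=3,interpolation=cv2.INTER_CUBIC))
E
```

```text
12.5167 [554.53477996 248.70407175 230.35583133] [ 7.91349868e-01 -6.11363544e-01 -6.07328956e-05  4.22408377e-06] [-0.42797435  0.33056755 -1.97995929]
[270.77032968 268.5454418 ]
```

View pics/w9c.png

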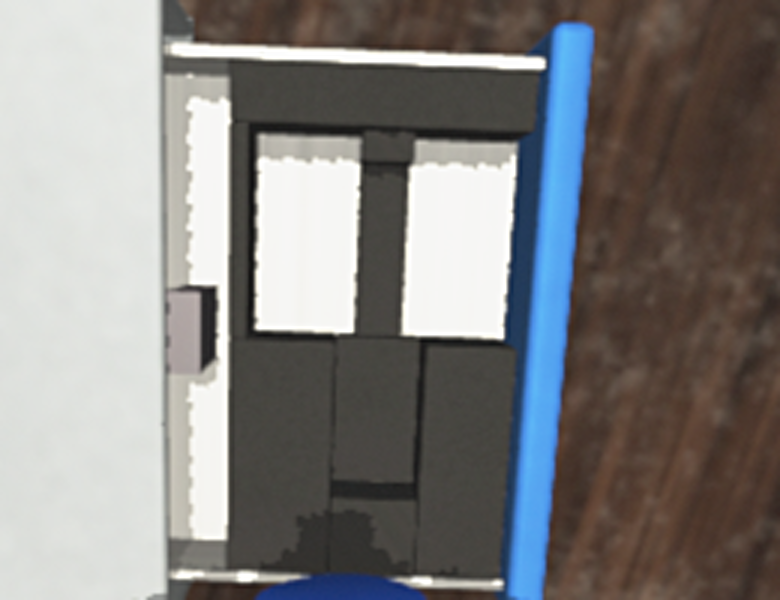

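The crop shows the whole drawer. Tongue and scoops are at v≈135–335, the head half of the cut-out at u 333–420 with its end wall at v≈483–497, and the blue front on the right. Now world coordinates, with cross-checks.

```bash
python3 - <<'E'
from h import *
d=load('w9'); print('cam',d['world_from_camera'][:3,3])
C=lambda x,y:(160+x/3,30+y/3)
P={}
for n,x,y,z in [('frTopOuterTail',592,28,58),('frTopOuterHead',545,597,58),('tongR_a',413,165,24),('tongR_b',403,325,24),('tongL_a',362,165,10),('tongL_b',355,330,10),
 ('cutR_a',421,345,48),('cutR_b',418,485,48),('cutL_a',336,340,48),('cutL_b',332,490,48),('endbot',375,484,24),('endtop',375,498,48),('scoopfarL',257,132,48),('scoopfarR',517,140,48),('scnearL',255,330,10),('scnearR',503,340,10),('cabfrontT',163,10,66),('cabfrontB',166,590,66),('tailend_bot',388,164,24),('sideTailTop',165,45,0)]:
    P[n]=onz(d,*C(x,y),z)
a=P['frTopOuterTail'];b=P['frTopOuterHead']; ey=(b-a)[:2];L=np.linalg.norm(ey);ey/=L; print('front len visible',L,'yaw x',np.degrees(np.arctan2(ey[1],ey[0]))-90)
ex=np.array([ey[1],-ey[0]])
for n,p in P.items(): q=p[:2]-a[:2]; print(n,p.round(1),'x',(q@ex).round(1),'y',(q@ey).round(1))
e=(P['cabfrontB']-P['cabfrontT'])[:2]; print('cab yaw',np.degrees(np.arctan2(e[1],e[0]))-90)
E
```

```text
cam [570.81858649 182.59711427 372.72834008]
front len visible 164.89994021737115 yaw x 13.18884745455378
frTopOuterTail [517.5 111.5  58. ] x 0.0 y 0.0
frTopOuterHead [479.9 272.   58. ] x 0.0 y 164.9
tongR_a [553.7 155.4  24. ] x 45.3 y 34.5
tongR_b [543.5 203.8  24. ] x 46.4 y 83.9
tongL_a [569.2 158.5  10. ] x 61.0 y 34.0
tongL_b [557.8 210.3  10. ] x 61.7 y 87.1
cutR_a [538.5 206.7  48. ] x 42.1 y 88.0
cutR_b [527.4 249.2  48. ] x 41.0 y 131.8
cutL_a [564.  211.8  48. ] x 68.1 y 87.1
cutL_b [553.4 257.6  48. ] x 68.3 y 134.1
endbot [538.5 257.5  24. ] x 53.7 y 137.4
endtop [539.5 256.7  48. ] x 54.5 y 136.4
scoopfarL [601.1 159.9  48. ] x 92.5 y 28.1
scoopfarR [527.5 143.   48. ] x 16.9 y 28.4
scnearL [590.7 218.9  10. ] x 95.8 y 87.9
scnearR [508.1 200.8  10. ] x 11.2 y 89.2
cabfrontT [630.7 137.9  66. ] x 116.2 y -0.1
cabfrontB [595.9 297.   66. ] x 118.7 y 162.8
tailend_bot [561.4 157.1  24. ] x 53.1 y 34.4
sideTailTop [640.8 138.3   0. ] x 126.1 y -2.0
cab yaw 12.325404820100047
```

Bed centre comes out at about (551,208), with the cabinet's x axis at about 13.2°. The cross-checks hold: cut-out axis 54–55 mm behind the front (given 55), cut-out width 26.4 mm (given 28), drawer out about 117 mm. I'll go over it and stop just above the foam.

Request:
step_arm --pt "0.003 -0.03 0 0 0 -0.005" --pt "0.006 -0.09 0 0 0 -0.012" --pt "0.01 -0.15 -0.03 0 0 -0.0156" --pt "0.01 -0.171 -0.08 0 0 -0.0156" --pt "0.01 -0.171 -0.15 0 0 -0.0156" --pt "0.01 -0.171 -0.23 0 0 -0.0156" --pt "0.01 -0.171 -0.31 0 0 -0.0156" --pt "0.01 -0.171 -0.37 0 0 -0.0156" --pt "0.01 -0.171 -0.41 0 0 -0.0156" --pt "0.01 -0.171 -0.42 0 0 -0.0156" --pt "0.01 -0.171 -0.42 0 0 -0.0156" --pt "0.01 -0.171 -0.42 0 0 -0.0156"

```text
clock: 13.52
position: [559.4, 180.1, 63.4]
ee_rot: [0.784, -0.621, 0.0, -0.001]
contact_force: [0.7, 0.2, -0.3]
gripper_width: 22.5
```

```bash
python3 - <<'E'
from h import *
d=snap('wrist','w10'); s=arm.read_state(); print(s['clock'],s['position'],s['ee_rot'],s['contact_force'])
snap('side','s10');snap('scene','sc10')
E
```

```text
13.5667 [559.72655084 180.21737315  64.00852485] [ 7.83739037e-01 -6.21088606e-01  6.49271773e-04 -1.28206275e-03] [ 0.16086489 -0.54021284  0.14876029]
```

View pics/w10.png

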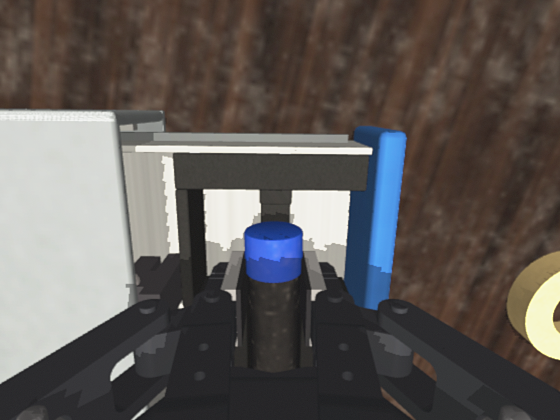

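```bash
python3 - <<'E'
from h import *
d=load('w10'); cv2.imwrite('pics/w10c.png',cv2.resize(d['image'][140:290,170:370,::-1],None,fx=4,fy=4,interpolation=cv2.INTER_CUBIC))
E
```

```text
(no output)
```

View pics/w10c.png

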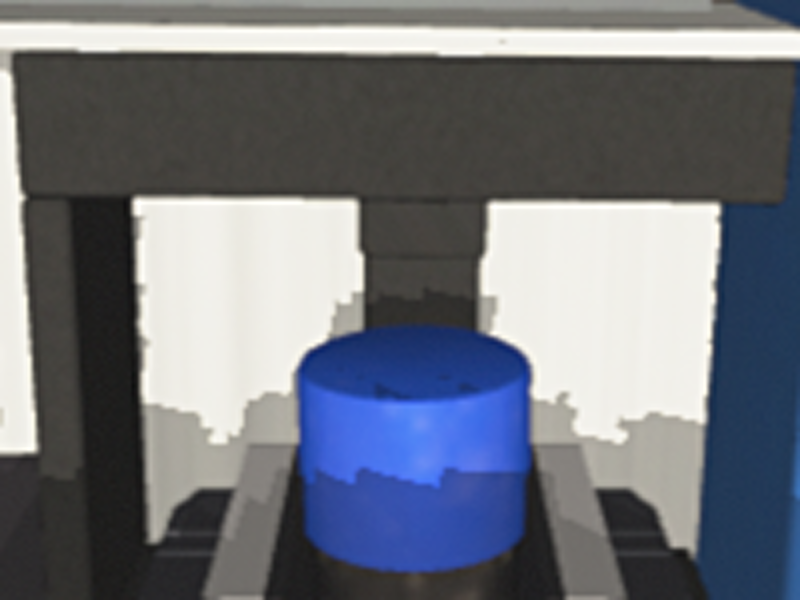

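```bash
python3 - <<'E'
from h import *
d=load('w10'); ex=np.array([.9737,.228]); ey=np.array([-.228,.9737])
t=np.array([559.6,180.2])
for n,u,v,z in [('post z24',275.6,204.5,24),('post top far',275.6,189.5,48),('scoop end top L',203,189.5,48),('capTop',273.6,240,85),('capBot',273.6,221.7,61),('tongue',275.6,212,24)]:
    p=onz(d,u,v,z)[:2]-t; print(n,'x',(p@ex).round(1),'y',(p@ey).round(1))
E
```

```text
post z24 x -2.6 y -18.7
post top far x -2.4 y -32.4
scoop end top L x 31.1 y -32.3
capTop x -1.4 y -21.7
capBot x -1.5 y -21.0
tongue x -2.6 y -14.5
```

Alongside, the torch matches the bed. Across, it needs to go about 1.3 mm toward the front. I'll shift and descend slowly, watching the force.

Request:
step_arm --pt "-0.003 -0.001 0 0 0 0" --pt "-0.003 -0.001 -0.01 0 0 0" --pt "-0.003 -0.001 -0.02 0 0 0" --pt "-0.003 -0.001 -0.03 0 0 0" --pt "-0.003 -0.001 -0.04 0 0 0" --pt "-0.003 -0.001 -0.048 0 0 0" --pt "-0.003 -0.001 -0.055 0 0 0" --pt "-0.003 -0.001 -0.055 0 0 0"

```text
clock: 14.33
position: [557.6, 179.3, 39.8]
ee_rot: [0.783, -0.621, -0.0, 0.0]
contact_force: [1.1, 1.1, -0.6]
gripper_width: 22.1
```

It's 11 mm into the cut-out with no resistance. Continuing.

Request:
step_arm --pt "0 0 -0.006 0 0 0" --pt "0 0 -0.012 0 0 0" --pt "0 0 -0.018 0 0 0" --pt "0 0 -0.024 0 0 0" --pt "0 0 -0.027 0 0 0" --pt "0 0 -0.027 0 0 0" --pt "0 0 -0.027 0 0 0"

```text
clock: 14.92
position: [557.5, 179.2, 29.6]
ee_rot: [0.784, -0.621, -0.0, 0.0]
contact_force: [1.2, 1.2, -1.8]
gripper_width: 22.5
```

```bash
python3 - <<'E'
from h import *
s=arm.read_state(); print(s['clock'],s['position'],s['ee_rot'],s['contact_force'],s['wrist_torque'])
d=snap('wrist','w11')
cv2.imwrite('pics/w11c.png',cv2.resize(d['image'][140:290,170:370,::-1],None,fx=4,fy=4,interpolation=cv2.INTER_CUBIC))
E
```

```text
14.9167 [557.45695787 179.15695845  29.60956444] [ 7.83522287e-01 -6.21363679e-01 -2.84991142e-05  5.74119591e-05] [ 1.16246596  1.23943815 -1.83373388] [ 0.1567127  -0.34740769 -0.13490865]
```

View pics/w11c.png

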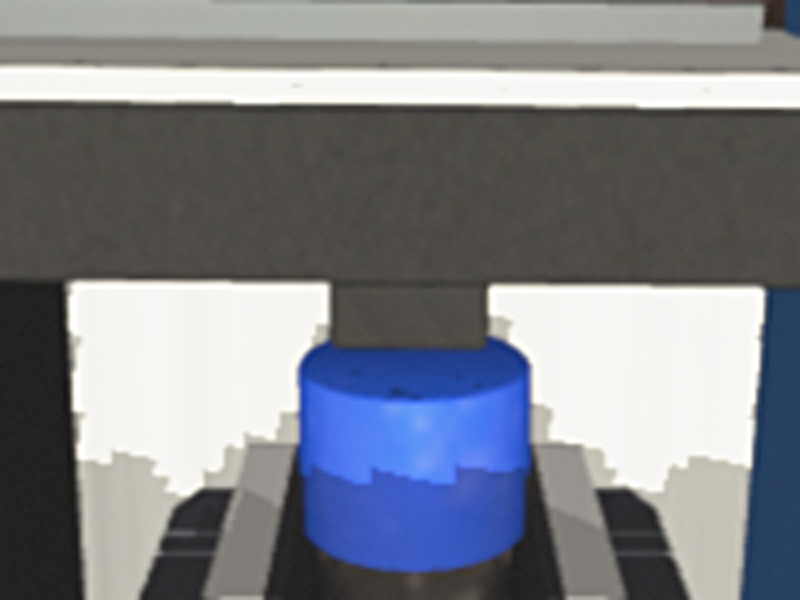

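The torch is in the cut-out, cap aligned with the end post. The force is still just its weight, so I'll lower in small steps to contact.

Request:
step_arm --pt "0 0 -0.002 0 0 0" --pt "0 0 -0.004 0 0 0" --pt "0 0 -0.005 0 0 0" --pt "0 0 -0.005 0 0 0"

```text
clock: 15.3
position: [557.5, 179.2, 27.8]
ee_rot: [0.784, -0.621, 0.0, -0.0]
contact_force: [1.0, -0.7, -1.1]
gripper_width: 22.2
```

Request:
step_arm --pt "0 0 -0.001 0 0 0" --pt "0 0 -0.002 0 0 0" --pt "0 0 -0.002 0 0 0"

```text
clock: 15.55
position: [557.5, 179.2, 27.7]
ee_rot: [0.784, -0.621, 0.0, -0.0]
contact_force: [0.1, 0.2, 5.4]
gripper_width: 22.2
```

Contact at TCP z≈27.7, as expected. Releasing to about 42 mm so the fingers stay inside the scoops.

Request:
step_arm --pt "0 0 0 0 0 0" --pt "0 0 0 0 0 0" --pt "0 0 0 0 0 0" --pt "0 0 0 0 0 0" --pt "0 0 0 0 0 0" --pt "0 0 0 0 0 0" --jaw -0.05

```text
clock: 16.05
position: [557.3, 179.0, 26.7]
ee_rot: [0.784, -0.621, -0.0, 0.0]
contact_force: [-0.5, -0.5, 0.1]
gripper_width: 40.3
```

Request:
step_arm --pt "0 0 0.015 0 0 0" --pt "0 0 0.03 0 0 0" --pt "0 0 0.06 0 0 0" --pt "0 0 0.12 0 0 0" --pt "0 0 0.2 0 0 0" --pt "0 0 0.28 0 0 0" --pt "0 0 0.36 0 0 0" --pt "0 0 0.4 0 0 0" --pt "0 0.05 0.4 0 0 0" --pt "0 0.1 0.4 0 0 0" --pt "0 0.1 0.4 0 0 0" --pt "0 0.1 0.4 0 0 0"

```text
clock: 17.05
position: [557.3, 219.7, 187.5]
ee_rot: [0.784, -0.621, 0.0, -0.0]
contact_force: [-0.1, -0.7, -0.0]
gripper_width: 40.2
```

```bash
python3 - <<'E'
from h import *
s=arm.read_state(); print(s['clock'],s['position'],s['gripper_width'],s['contact_force'])
d=snap('wrist','w12')
cv2.imwrite('pics/w12c.png',cv2.resize(d['image'][50:300,140:440,::-1],None,fx=2.6,fy=2.4,interpolation=cv2.INTER_CUBIC))
E
```

```text
17.05 [557.29900346 219.70818008 187.51757615] 40.222350276379935 [-0.14355085 -0.74083783 -0.03799831]
```

View pics/w12.png

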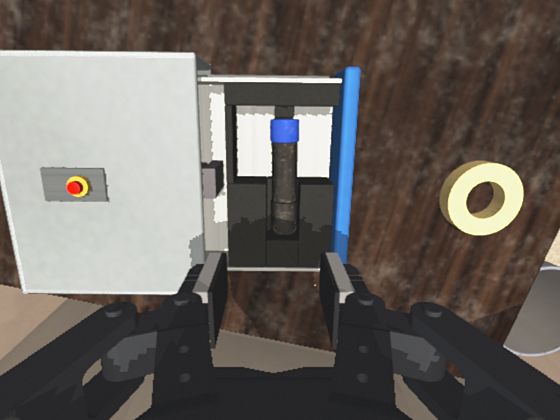

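The torch lies flush in its cut-out with the blue cap at (285,130) in the scooped half. The pin is at (75,187), tape at (482,198). I'll measure the torch and the front.

```bash
python3 - <<'E'
from h import *
d=load('w12')
f1=onz(d,360,68,58); f2=onz(d,345,265,58)
ex=np.array([.9737,.228]); ey=np.array([-.228,.9737])
for n,u,v,z in [('frTail',360,68,58),('frHeadpart',350,265,58),('capend',285,119,44),('head',284.5,235,44),('cabR',196,53,66),('cabL',203,292,66),('tape',482,198,9),('pin',75,187,81),('cutend',284,238,48)]:
    p=onz(d,u,v,z); q=p[:2]-f1[:2]; print(n,p.round(1),'x',(q@ex).round(1),'y',(q@ey).round(1))
E
```

```text
frTail [517.1 110.9  58. ] x 0.0 y 0.0
frHeadpart [479.4 261.9  58. ] x -2.3 y 155.5
capend [560.9 158.5  44. ] x 53.5 y 36.3
head [538.1 253.3  44. ] x 52.9 y 133.8
cabR [632.6 129.1  66. ] x 116.7 y -8.7
cabL [595.2 310.7  66. ] x 121.6 y 176.7
tape [361.1 186.7   9. ] x -134.6 y 109.3
pin [699.3 239.3  81. ] x 206.7 y 83.4
cutend [538.3 254.6  48. ] x 53.5 y 135.1
```

View pics/w12c.png

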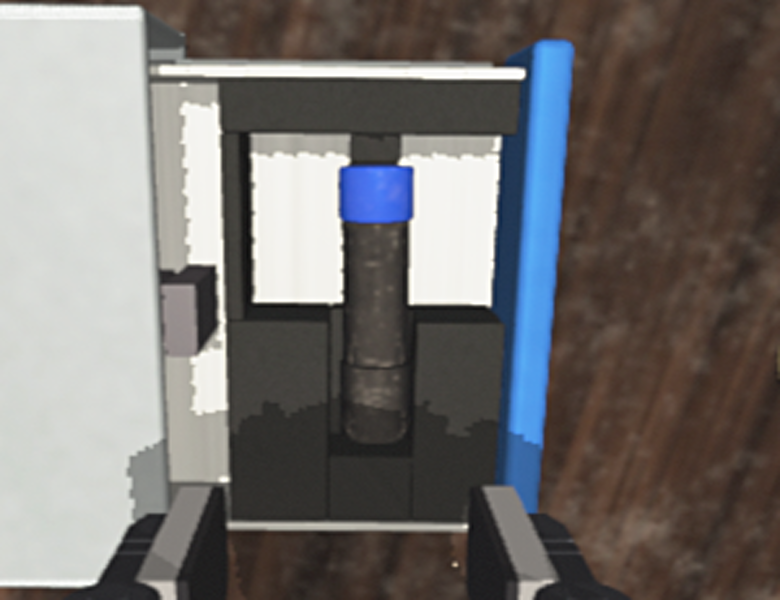

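The torch measures 97.6 mm end to end at the right height, centre within about 1 mm of the bed. Next: close the jaws, turn −90° and move in front of the drawer.

Request:
step_arm --pt "-0.02 -0.005 0 0 0 -0.07" --pt "-0.06 -0.015 0 0 0 -0.15" --pt "-0.1 -0.03 0 0 0 -0.23" --pt "-0.15 -0.045 0 0 0 -0.31" --pt "-0.2 -0.06 0 0 0 -0.39" --pt "-0.24 -0.075 0 0 0 -0.47" --pt "-0.262 -0.082 0 0 0 -0.55" --pt "-0.262 -0.082 0 0 0 -0.63" --pt "-0.262 -0.082 -0.03 0 0 -0.71" --pt "-0.262 -0.082 -0.06 0 0 -0.79" --pt "-0.262 -0.082 -0.09 0 0 -0.87" --pt "-0.262 -0.082 -0.12 0 0 -0.95" --jaw -1

```text
clock: 18.1
position: [452.6, 185.4, 138.7]
ee_rot: [-0.154, 0.988, -0.0, 0.0]
contact_force: [0.2, -0.2, 0.4]
gripper_width: 0.5
```

Request:
step_arm --pt "0 0 -0.02 0 0 0.05" --pt "0 0 -0.02 0 0 -0.05" --pt "0 0 -0.02 0 0 -0.05" --pt "0 0 -0.02 0 0 -0.05" --pt "0 0 -0.02 0 0 -0.05"

```text
clock: 18.52
position: [452.7, 185.7, 131.0]
ee_rot: [-0.118, 0.993, -0.0, -0.0]
contact_force: [0.5, -0.1, 0.5]
gripper_width: 0.0
```

```bash
python3 - <<'E'
from h import *
s=arm.read_state(); print(s['clock'],s['position'],s['ee_rot'],s['gripper_width'],s['contact_force'],s['joints'])
x,y=s['ee_rot'][:2]; print('toolx',np.degrees(np.arctan2(2*x*y,2*x*x-1)))
d=snap('wrist','w13')
E
```

```text
18.5167 [452.67121568 185.71636169 131.01585465] [-1.18484923e-01  9.92955849e-01 -6.36625241e-05 -3.88285968e-05] 0.005370925665257175 [ 0.45095103 -0.08806968  0.47180137] [ 7.22067075e-01  2.59798498e-01 -4.59282188e-01  8.07810297e-05
 -8.51851830e-01 -2.05538877e+00]
toolx -166.39065750301685
```

View pics/w13.png

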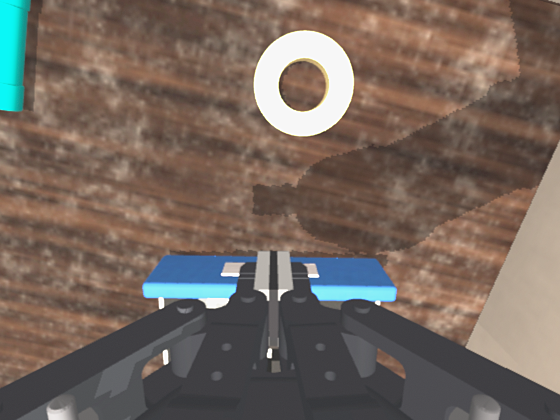

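The closed fingers are centred on the drawer front (label mid (270,270), fingers (273,270)), and the tape at (303,83) is well clear. Descending, then approaching.

Request:
step_arm --pt "0 0 -0.05 0 0 0" --pt "0 0 -0.12 0 0 0" --pt "0 0 -0.19 0 0 0" --pt "0 0 -0.24 0 0 0" --pt "0 0 -0.265 0 0 0" --pt "0 0 -0.27 0 0 0" --pt "0 0 -0.27 0 0 0"

```text
clock: 19.15
position: [452.6, 186.0, 22.5]
ee_rot: [-0.119, 0.993, -0.0, -0.001]
contact_force: [-0.0, -0.4, -0.2]
gripper_width: 0.1
```

Request:
step_arm --pt "0.012 0.003 0 0 0 0" --pt "0.024 0.006 0 0 0 0" --pt "0.036 0.009 0 0 0 0" --pt "0.048 0.012 0 0 0 0" --pt "0.06 0.014 0 0 0 0" --pt "0.07 0.016 0 0 0 0" --pt "0.075 0.0175 0 0 0 0" --pt "0.08 0.0187 0 0 0 0"

```text
clock: 19.82
position: [485.0, 193.8, 22.9]
ee_rot: [-0.118, 0.993, 0.0, -0.0]
contact_force: [-1.1, -0.8, -0.3]
gripper_width: 0.1
```

Request:
step_arm --pt "0.006 0.0014 0 0 0 0" --pt "0.014 0.0032 0 0 0 0" --pt "0.023 0.0053 0 0 0 0" --pt "0.033 0.0076 0 0 0 0" --pt "0.043 0.0099 0 0 0 0" --pt "0.053 0.0122 0 0 0 0" --pt "0.063 0.0145 0 0 0 0" --pt "0.073 0.0168 0 0 0 0" --pt "0.083 0.0191 0 0 0 0" --pt "0.093 0.0214 0 0 0 0" --pt "0.1 0.023 0 0 0 0" --pt "0.105 0.024 0 0 0 0"

```text
clock: 20.82
position: [527.2, 203.5, 22.8]
ee_rot: [-0.118, 0.993, 0.0, 0.0]
contact_force: [-1.5, -0.6, 0.0]
gripper_width: 0.3
```

```bash
python3 - <<'E'
from h import *
s=arm.read_state(); print(s['clock'],s['position'],s['contact_force'])
d=snap('side','s14')
cv2.imwrite('pics/s14c.png',cv2.resize(d['image'][110:250,170:340,::-1],None,fx=4,fy=4,interpolation=cv2.INTER_CUBIC))
E
```

```text
20.8167 [527.15776682 203.54597571  22.81972258] [-1.49521315 -0.60577592  0.01811904]
```

View pics/s14c.png

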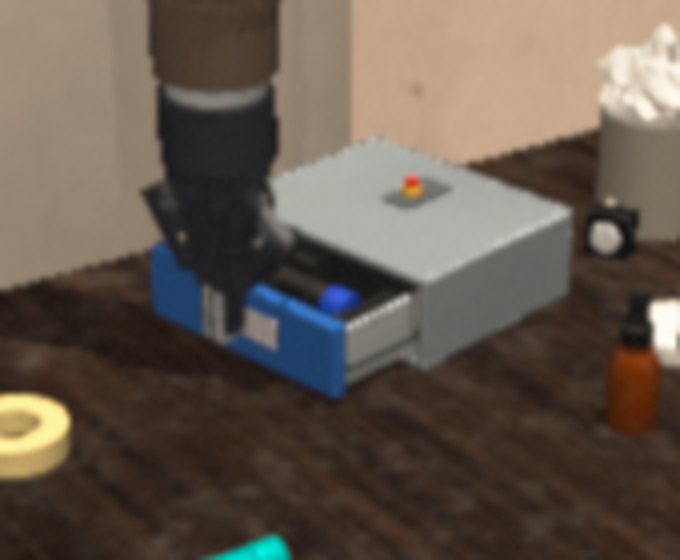

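The side view shows the drawer about half closed, torch in place and fingers centred. I'll carry on more slowly.

Request:
step_arm --pt "0.006 0.0014 0 0 0 0" --pt "0.013 0.003 0 0 0 0" --pt "0.02 0.0046 0 0 0 0" --pt "0.027 0.0062 0 0 0 0" --pt "0.034 0.0078 0 0 0 0" --pt "0.041 0.0094 0 0 0 0" --pt "0.048 0.011 0 0 0 0" --pt "0.055 0.0127 0 0 0 0" --pt "0.062 0.0143 0 0 0 0" --pt "0.066 0.0152 0 0 0 0" --pt "0.068 0.0157 0 0 0 0"

```text
clock: 21.78
position: [554.3, 209.8, 22.9]
ee_rot: [-0.118, 0.993, 0.0, 0.0]
contact_force: [-1.7, 0.2, -0.0]
gripper_width: -0.3
```

Request:
step_arm --pt "0.005 0.0012 0 0 0 0" --pt "0.01 0.0023 0 0 0 0" --pt "0.015 0.0035 0 0 0 0" --pt "0.02 0.0046 0 0 0 0"

```text
clock: 22.12
position: [560.0, 211.0, 22.9]
ee_rot: [-0.118, 0.993, -0.001, -0.002]
contact_force: [-6.8, -0.8, 3.9]
gripper_width: 0.0
```

Request:
step_arm --pt "0.005 0.0012 0 0 0 0" --pt "0.01 0.0023 0 0 0 0" --pt "0.015 0.0035 0 0 0 0"

```text
clock: 22.37
position: [568.5, 213.2, 23.0]
ee_rot: [-0.118, 0.993, 0.0, 0.001]
contact_force: [-0.2, -0.5, -0.0]
gripper_width: 0.1
```

The resistance rose to about 7 N at x≈560, then vanished, so the catch seems to have drawn the drawer in. Checking the picture.

```bash
python3 - <<'E'
from h import *
s=arm.read_state(); print(s['clock'],s['position'],s['contact_force'])
d=snap('side','s15')
cv2.imwrite('pics/s15c.png',cv2.resize(d['image'][110:250,170:340,::-1],None,fx=4,fy=4,interpolation=cv2.INTER_CUBIC))
E
```

```text
22.3667 [568.48518177 213.15021451  23.0311556 ] [-0.16534211 -0.52875564 -0.04989116]
```

View pics/s15c.png

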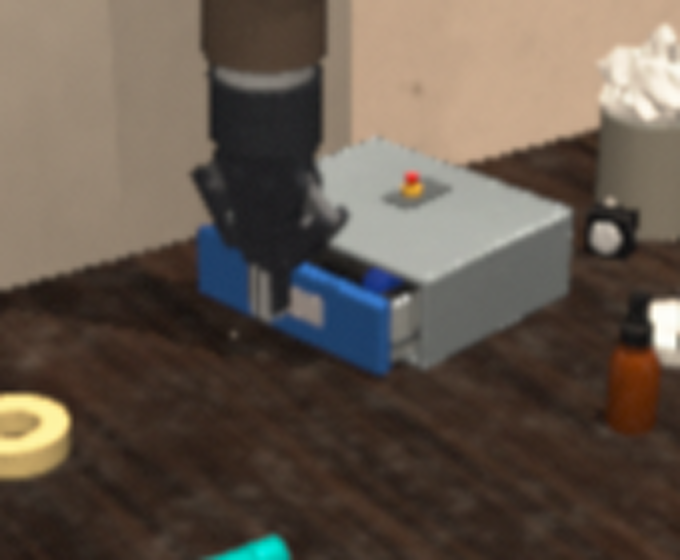

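The drawer is further in but still stands off roughly 25–30 mm, so this needs confirming. I'll advance gently while watching the force.

Request:
step_arm --pt "0.004 0.0009 0 0 0 0" --pt "0.008 0.0018 0 0 0 0"

```text
clock: 22.58
position: [571.6, 214.0, 23.2]
ee_rot: [-0.118, 0.993, 0.0, 0.0]
contact_force: [-2.5, 0.5, 1.7]
gripper_width: -0.1
```

Request:
step_arm --pt "0.004 0.0009 0 0 0 0" --pt "0.008 0.0018 0 0 0 0"

```text
clock: 22.75
position: [572.2, 213.7, 22.8]
ee_rot: [-0.118, 0.993, -0.001, -0.002]
contact_force: [-10.3, 0.8, 6.0]
gripper_width: -0.0
```

Request:
step_arm --pt "0.002 0.0005 0 0 0 0" --pt "0.004 0.0009 0 0 0 0"

```text
clock: 22.92
position: [572.3, 213.7, 22.7]
ee_rot: [-0.118, 0.993, -0.001, -0.004]
contact_force: [-13.3, -0.1, 9.2]
gripper_width: 0.3
```

```bash
python3 - <<'E'
from h import *
s=arm.read_state(); print(s['clock'],s['position'],s['contact_force'])
E
```

```text
22.9167 [572.34899838 213.66537924  22.70418257] [-13.34878753  -0.05429871   9.15708347]
```

There is no motion at 13–16 N, which is above the 11.5 N the hump could offer, so it's at the stop. One slight extra press to confirm, then I'll back off and look.

Request:
step_arm --pt "0.002 0.0005 0 0 0 0" --pt "0.003 0.0007 0 0 0 0"

```text
clock: 23.08
position: [572.5, 213.7, 22.7]
ee_rot: [-0.118, 0.993, -0.001, -0.005]
contact_force: [-15.3, 0.9, 9.5]
gripper_width: 0.2
```

Request:
step_arm --pt "-0.02 -0.005 0 0 0 0" --pt "-0.06 -0.014 0 0 0 0" --pt "-0.12 -0.028 0.03 0 0 0" --pt "-0.18 -0.042 0.1 0 0 0" --pt "-0.22 -0.051 0.18 0 0 0" --pt "-0.24 -0.056 0.26 0 0 0" --pt "-0.24 -0.056 0.34 0 0 0" --pt "-0.24 -0.056 0.42 0 0 0" --pt "-0.24 -0.056 0.45 0 0 0" --pt "-0.24 -0.056 0.45 0 0 0"

```text
clock: 23.92
position: [483.6, 194.1, 207.6]
ee_rot: [-0.119, 0.993, 0.002, 0.005]
contact_force: [0.2, 0.5, -0.6]
gripper_width: 0.0
```

```bash
python3 - <<'E'
from h import *
s=arm.read_state(); print(s['clock'],s['position'],s['contact_force'])
d=snap('side','s16'); a=snap('scene','sc16'); o=load('side0'); q=load('scene0')
R=lambda i,x,y,w,h:cv2.resize(i['image'][y:y+h,x:x+w,::-1],(400,300),interpolation=cv2.INTER_CUBIC)
cv2.imwrite('pics/s16c.png',np.vstack([np.hstack([R(d,200,140,120,90),R(a,185,150,100,75)]),np.hstack([R(o,262,146,24,18),R(d,262,146,24,18)])]))
snap('wrist','w16')
E
```

```text
23.9167 [483.57778134 194.11391582 207.57632409] [ 0.15610834  0.50803891 -0.56948493]
```

View pics/s16c.png

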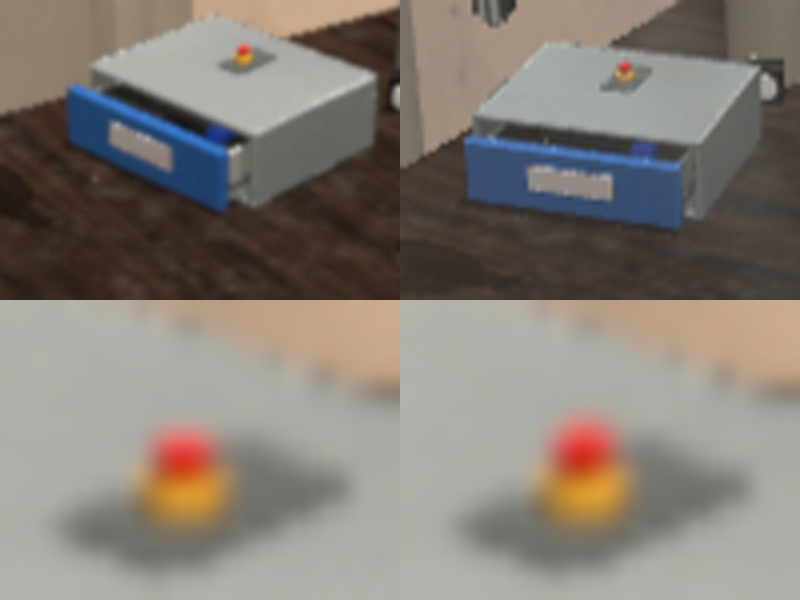

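View pics/w16.png

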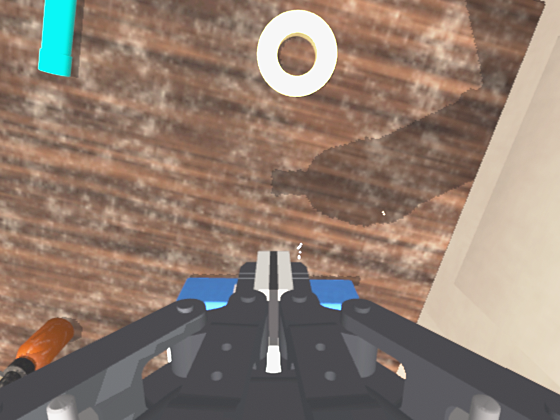

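The pin's red head is visibly higher than at the start (bottom crops, about 1 mm or more). I'll check the stand-off and torch from above.

Request:
step_arm --pt "0.05 0.011 0.01 0 0 0" --pt "0.12 0.027 0.02 0 0 0" --pt "0.2 0.045 0.02 0 0 0" --pt "0.27 0.06 0.02 0 0 0" --pt "0.31 0.07 0.02 0 0 0" --pt "0.31 0.07 0.02 0 0 0" --pt "0.31 0.07 0.02 0 0 0" --pt "0.31 0.07 0.02 0 0 0"

```text
clock: 24.73
position: [604.1, 220.1, 209.2]
ee_rot: [-0.118, 0.993, -0.001, -0.002]
contact_force: [-0.2, -0.4, -0.1]
gripper_width: 0.2
```

```bash
python3 - <<'E'
from h import *
d=snap('wrist','w17'); s=arm.read_state(); print(s['clock'],s['position'],s['contact_force'])
cv2.imwrite('pics/w17c.png',cv2.resize(d['image'][60:260,140:400,::-1],None,fx=3,fy=3,interpolation=cv2.INTER_CUBIC))
E
```

```text
24.7833 [603.98701321 220.22805145 209.97549614] [-0.98878862 -0.27170688  0.81971228]
```

View pics/w17c.png

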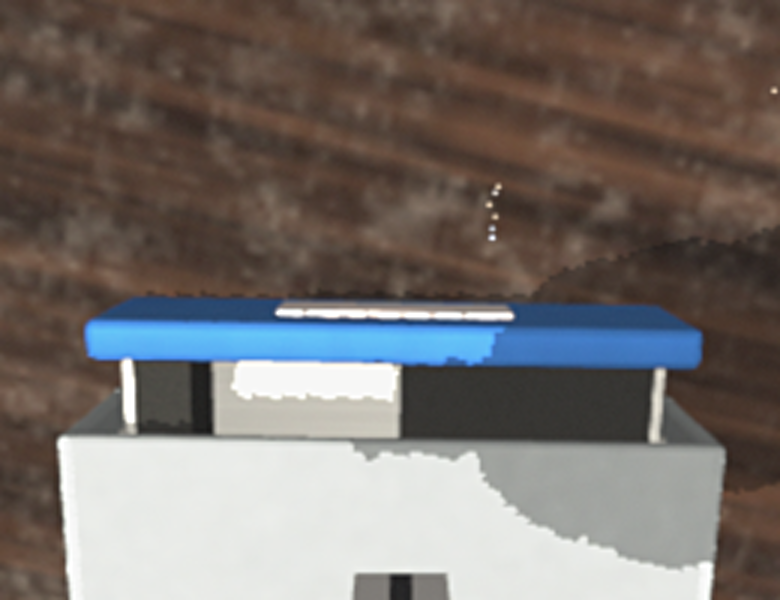

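```bash
python3 - <<'E'
from h import *
d=load('w17'); C=lambda x,y:(140+x/3,60+y/3)
ex=np.array([.974,.225])
F=[onz(d,*C(x,y),58)[:2]@ex for x,y in [(90,322),(390,323),(700,330)]]
K=[onz(d,*C(x,y),66)[:2]@ex for x,y in [(60,437),(390,440),(722,447)]]
B=[onz(d,*C(x,y),58)[:2]@ex for x,y in [(90,358),(390,362),(700,367)]]
print(np.round(F,1),np.round(K,1),np.round(B,1),'standoff',np.mean(K)-np.mean(F))
W=np.linalg.norm(onz(d,*C(60,437),66)-onz(d,*C(722,447),66)); print('cab width',W)
# pin rise: red centroid/top in both views
for a,b,box in [('side0','s16',(262,146,24,18)),('side0','s14',(262,146,24,18)),('scene0','sc16',(228,156,24,18)),('scene0','sc10',(228,156,24,18))]:
    o=[]
    for f in (a,b):
        x,y,w,h=box; im=load(f)['image'][y:y+h,x:x+w].astype(float)
        r=np.clip(im[:,:,0]-im[:,:,1]-60,0,None)*(im[:,:,1]<im[:,:,0]*.55); ye=np.clip(im[:,:,1]-im[:,:,2]-40,0,None)
        Y=np.arange(h)[:,None]; o.append(((r*Y).sum()/r.sum(), r.sum(),(ye*Y).sum()/ye.sum()))
    print(a,b,np.round(o,2).tolist())
for f,p in [('side0',(700,239,83)),('scene0',(700,239,83))]:
    q=load(f); print('px/mm', proj(q,p)-proj(q,(p[0],p[1],p[2]+1)))
E
```

```text
[615.3 614.7 615.8] [646.7 646.6 647.7] [625.5 625.8 626.4] standoff 31.75098685325463
cab width 186.85821998330232
side0 s16 [[8.96, 439.0, 11.17], [8.59, 447.0, 11.08]]
side0 s14 [[8.96, 439.0, 11.17], [8.95, 431.0, 11.17]]
scene0 sc16 [[10.58, 146.0, 12.73], [10.09, 159.0, 12.47]]
scene0 sc10 [[10.58, 146.0, 12.73], [10.45, 146.0, 12.84]]
px/mm [-0.00593272  0.32792491]
px/mm [0.01243153 0.28842382]
```

Stand-off measures 31.8 mm, against an expected maximum of 26. The pin rise of 1.1–1.7 mm does fit home. I'll settle this disagreement with the s15 picture and direct pixel comparison.

```bash
python3 - <<'E'
from h import *
def pin(f):
    x,y,w,h=262,146,24,18; im=load(f)['image'][y:y+h,x:x+w].astype(float)
    r=np.clip(im[:,:,0]-im[:,:,1]-60,0,None)*(im[:,:,1]<im[:,:,0]*.55); return (r*np.arange(h)[:,None]).sum()/r.sum()
for f in ['side0','s10','s14','s15','s16']: print(f,pin(f).round(2), 'rise mm',((pin('side0')-pin(f))/.328).round(2))
# front right-top corner shift s15->s16 
for f in ['s15','s16']:
    im=load(f)['image']; hsv=cv2.cvtColor(im,cv2.COLOR_RGB2HSV)
    m=((hsv[:,:,0]>95)&(hsv[:,:,0]<120)&(hsv[:,:,1]>150)).astype(np.uint8); m[:160]=0;m[215:]=0;m[:,:240]=0;m[:,300:]=0
    n,l,st,_=cv2.connectedComponentsWithStats(m); print(f,st[1:][st[1:,4]>50].tolist())
# triangulate with the final pair
q=load('s16');a=load('sc16')
S=lambda x,y:(200+x*.3,140+y*.3); T=lambda x,y:(185+(x-400)*.25,150+y*.25)
for n,p,r in [('frTR',(227,152),(683,167)),('frBR',(224,211),(681,227)),('frTL',(69,88),(466,138)),('cabTR',(251,137),(700,145)),('cabBR',(251,207),(698,217)),('cabTL',(92,66),(474,113))]:
    t=tri([(q,*S(*p)),(a,*T(*r))]); print(n,t.round(1),'s',(t[:2]@[.974,.225]).round(1))
E
```

```text
side0 8.96 rise mm 0.0
s10 8.95 rise mm 0.01
s14 8.95 rise mm 0.02
s15 7.97 rise mm 3.01
s16 8.59 rise mm 1.13
s15 [[240, 176, 30, 27, 427]]
s16 [[240, 173, 30, 30, 451]]
frTR [615.9 132.6  51.8] s 629.7
frBR [616.4 136.   -1.7] s 631.0
frTL [573.4 303.2  52.2] s 626.7
cabTR [637. 130.  61.] s 649.7
cabBR [644.4 137.9  -6.9] s 658.6
cabTL [605.8 319.7  57.4] s 661.9
```

The pin went from 0 mm with the drawer open to about 3 mm as the hump passed (s15), and now rests at about 1.1 mm. So the hump has passed its crest, and the drawer is against a stop that did not yield at 15 N. Two-view triangulation puts the stand-off at roughly 20–35 mm, too loose to decide. The arm is clear, so I'm handing in.

```bash
python3 - <<'E'
from h import *
s=arm.read_state(); print(s['clock'],s['contact_force']); print(arm.job_done())
E
```

```text
24.7833 [-0.98878862 -0.27170688  0.81971228]
the job is handed in; nothing more can be done
None
```

I handed the job in at 24.8 s. The torch lies in its cut-out and the drawer is shut over the catch; one stand-off measurement disagreed, as noted below.

**What I did:** I lifted the torch from the dock by its head half and set it on the open desk. I then regrasped it by the tail half and lowered it into the cut-out until it touched bottom (about 5 N). I let go with the fingers inside the scoops and pushed the drawer home with closed fingers, at no more than about 18 N.

**Checks that agreed:**
- **Torch:** before closing, the picture showed it flush, 97.6 mm end to end, about 1 mm from the bed centre, with the blue cap in the scooped half.
- **Catch:** the resistance rose to about 7 N and then fell away. The drawer did not yield at the end under 15 N, more than the hump could give. The pin rose from 0 to about 3 mm as the hump passed and then rested at 1.1 mm in the side view, 1.7 mm in the scene view.
- **Bystanders:** the arm stayed clear of the dropper bottle, the objective and the tape roll throughout. I did not measure their positions again at the end.

**Checks that disagreed or were limited:**
- **Stand-off:** the overhead picture put the drawer front about 31 mm off the cabinet, against the 26 mm maximum given for home and the 30 mm limit. Triangulating from the two fixed cameras was too coarse to settle it (about 20–35 mm). I relied on the pin and the stop instead.
- **Torch after closing:** the overhead view no longer shows it, because it sits under the cabinet top. The side and scene views still showed the blue cap through the gap.

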